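# Shut the craft tub and hold it square in the corner stop

## Task

The craft tub is about to have its lid stencilled: first press its lid shut so that it lies level all round, while the tub is still out in the open. Then bring the tub into the corner of the wooden stop, upright on the table with a long side flat along the long fence and an end flat against the short fence, and finish holding it there, pressed firmly against both fences at once without letting go; leave the bottle, the jar and the tray where they are.

Things in the scene. Friction and masses are not known exactly. Their poses are not given: they have to be found in the camera images.
- tub: Loose cream plastic tub, rectangular, 96 mm long (its x) by 64 mm wide (its y) by 70 mm high without the lid, walls 4 mm, straight smooth sides (friction on table and fences about 0.3); 0.25 to 0.5 kg, standing upright on the table. Origin: centre of its underside; z up. Either end may go against the short fence.
- lid (a joint): Angle of the tub's white press-on lid, rad: 0 = shut and level, positive = free end up (starts 0.12 to 0.3). Lid 92 x 60 x 6 mm, its top 76 mm above the table when shut; it turns about a line along the tub's y, 70 mm up, 46 mm to -x of the tub's centre. Friction keeps it at any angle; about 5 N down near its free end closes it, with no spring back.
- lid_end (a point): Point on top of the lid, on its middle line, 85 mm from the hinge line and 7 mm inside its free end. A 22 mm wide, 3 mm thick pull tab sticks out 9 mm past that end (to the tub's +x), 72 to 75 mm above the table when shut, so it passes over the fences.
- stop: Wooden corner stop fixed to the table: two fences 18 mm high and thick at a right angle. Origin: inner corner at table height; z up. Long fence: inner face in plane y = 0, reaching 180 mm to -x; short fence: inner face in plane x = 0, reaching 110 mm to +y. The tub goes in the quarter x < 0, y > 0; home, its centre is at x = -48, y = +32 mm, its length along the stop's x.
- bottle: Blue paint bottle, 52 mm across, 130 mm high, standing outside the long fence. Origin: centre of its underside. Leave alone.
- jar: Small grey jar, 48 mm across, 65 mm high, standing beyond the short fence. Origin: centre of its underside. Leave alone.
- tray: Empty cream paint tray, 130 x 200 x 40 mm, to the robot's left. Origin: centre of its underside. Leave alone.
Things that resemble listed ones, but are neither listed nor needed, are in the scene too. What is shaped like the tub but green is not meant. Of the things that look like the stop, take the one that is farthest to the robot's right at the start.

How it is judged:
By the outcome, as a careful person would: the job done as asked, in the order asked, and still so for the second after the job is handed in, while the arm keeps its last pose, push and grip.
It also fails if it takes over 51 s, if anything falls off the work surface, if the arm or the gripper's body presses on something with over 40 N, if the wrist force passes 120 N, or if a joint passes its speed limit or range.

## Robot

A 6-joint arm with a two-finger parallel gripper is mounted at the origin on the work surface. World frame = base frame: x ahead of the robot, y to its left, z up, the work surface at z = 0. Lengths are in m, angles in rad, forces in N, time in s.
With the tool pointing down it reaches from about 0.35 to 0.975 m from the base axis. Payload 4.9 kg.
Tool frame: the origin (TCP) lies on the centre line of the jaws, within the pads' length; the fingertips stand 8 mm ahead of it and the grasp point (between the pads) lies 11 mm behind it; z points along the fingers, y is the direction in which the jaws open and shut (so a half turn about z gives the same grasp; the last joint's range is limited). The gripper opens to 85 mm and grips with 20 to 120 N. Pads are 22 mm wide; open, the fingers measure 114 mm over their backs; the gripper's body (76 mm by 85 mm) begins 54 mm behind the grasp point. The pads swing forward as they close: fully open they stand 13 mm farther back than shut.
Start: joints at [-1.375, 0.053, 1.613, -0, 1.476, -0.119], TCP at [0.194, -0.594, 0.239] pointing down, gripper open.
Joint ranges: [-3.01, 3.01], [-1.01, 2.22], [0.06, 2.58], [-1.02, 4.17], [0.09, 2.62], [-3.14, 3.14]. Speed limits (rad/s): [2.57, 2.57, 3.14, 3.14, 3.14, 3.14].

## Interface

Orientations are given as a rotation vector (axis times angle).
In Python, from station import get_obs, get_image, calibration, finish_job gives the robot as it stands. The module is installed in compiled form; this text tells all that it offers.
- The arm moves only by the shell command python3 -m jog 'ROWS' [FORCE]. ROWS is JSON, a list of rows, each a list of 7 numbers: the shift along the tool's x, y, z in cm, then the turn, a rotation vector about the tool's x, y, z in rad, then the closure in counts, from 0 (fully open) to 255 (shut). In form: [[dx, dy, dz, ax, ay, az, jaw], ...]. A call has 1 to 8 rows; each row is the pose to reach, as a shift and turn from the pose measured when the call began, along the tool's axes at that moment; what a row does not reach only later rows make up. A row lasts 1/12 s, in which the tool goes at most 41.7 mm and 7.16 degrees, less where a joint would pass 70% of its speed; a pose out of reach is approached as far as the arm can. A call with a gripper value outside its range is refused whole. The fingers move at their own pace and stop on an object; FORCE is the grip in N (left out, the last holds). Time passes only in rows, so rows that repeat a pose let the fingers close. It gives the time, the measured TCP pose, the force and the opening at its end, in the units of the state.
- get_obs(): the state, without advancing time (a new reading comes with each control period).
- get_image(name): name is "scene" or "top"; returns the picture (420x560x3 uint8, red, green, blue); there is no depth.
- calibration(name): a dict with "vfov" (degrees; the focal length in pixels is half the picture's height over the tangent of half this angle, whatever the lens; pixels are square), "cx", "cy" (the principal point, pixels), "dist_coeffs" ([k1, k2, p1, p2, k3] as OpenCV has them; the pictures are not rectified), "R" (3x3) and "t" (3): a world point X has camera coordinates R X + t. Camera axes: x right, y down, z forward; pixel columns grow to the right and rows downward; lengths in m; the calibration is good to about 2 mm. A picture is of the moment at which its call begins. calibration takes no time and is no camera call.
- finish_job(): hands the job in, once; it reports no verdict.
The state is a dict: "t": time; "q": joint angles; "dq": joint speeds; "effort": joint torques, N m; "tool_pos": TCP position; "tool_rot": TCP orientation; "contact_force": force on the tool from outside, world axes, zero at the start; "wrist_torque": the same for the moment, N m; "opening": finger opening in m.
Only numpy, scipy, OpenCV 4.12 (cv2) and the standard library are available. Lean on these libraries where they do the work, as an engineer would, in place of code of your own. Each camera call takes 0.05 s, during which the arm holds its last target. There are 200 camera calls.

## Working session

There is one attempt and no reset: what is moved stays moved. The work goes in short steps, Python scripts to look and compute and a shell command to move; the robot and the scene stay as the last step left them, time stands still between calls to the robot, and variables do not carry over. Pictures are saved under pics/ and viewed, about 8 in all and at most 12, crops included, and the job is handed in when it is done.

```bash
mkdir -p pics; python3 - <<'E'
from station import *
import cv2,numpy as np
for n in("scene","top"):
    cv2.imwrite(f"pics/{n}0.png",get_image(n)[:,:,::-1]);print(n,calibration(n))
o=get_obs();print(o)
E
```

```text
scene {'vfov': 51.4770514650461, 'cx': 272.89137686962215, 'cy': 211.6308007843202, 'dist_coeffs': array([-0.06943362,  0.        ,  0.        ,  0.        ,  0.        ]), 'R': array([[ 0.78050284,  0.62499322,  0.0140991 ],
       [ 0.34526111, -0.4121475 , -0.84316618],
       [-0.52116224,  0.66296147, -0.53746814]]), 't': array([-0.47116964, -0.09540588,  1.44568617])}
top {'vfov': 57.75934439276307, 'cx': 279.7156091345823, 'cy': 205.27070329697042, 'dist_coeffs': array([-0.0997473,  0.       ,  0.       ,  0.       ,  0.       ]), 'R': array([[-0.02790641, -0.99955676, -0.01036903],
       [-0.98566167,  0.02924237, -0.16618048],
       [ 0.16641004,  0.00558286, -0.98604084]]), 't': array([0.08165836, 0.52654518, 0.99002165])}
{'t': 0.1, 'q': array([-1.37501837e+00,  5.33020183e-02,  1.61412903e+00, -1.76390853e-05,
        1.47600340e+00, -1.18980167e-01]), 'dq': array([ 3.55434175e-04, -7.55421014e-04, -3.54721725e-03, -9.80175935e-04,
        3.51450783e-04,  9.57993042e-05]), 'effort': array([ 8.24634826e-04, -3.94901955e+01, -3.71361887e+01, -6.16735019e-05,
        3.96898395e-03,  1.54963027e-05]), 'tool_pos': array([ 0.19339368, -0.59376013,  0.23819554]), 'tool_rot': array([-3.10094969e+00, -4.92096712e-01,  1.38543169e-04]), 'contact_force': array([ 0.29309794, -0.40630827, -0.50664775]), 'wrist_torque': array([-0.02355971,  0.00964695,  0.02098209]), 'opening': 0.0854063037811885}
```

View pics/scene0.png

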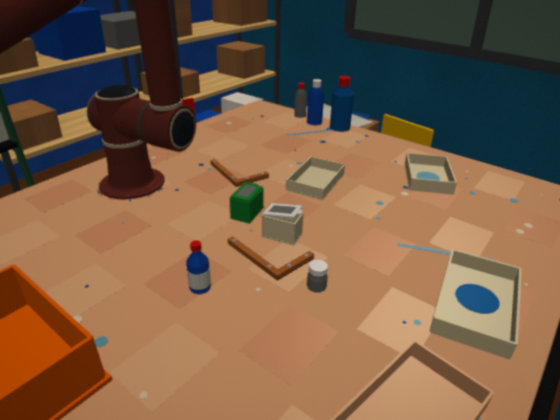

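View pics/top0.png

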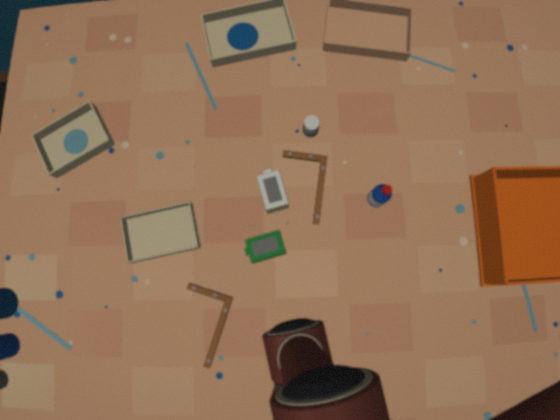

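The target stop is the right one, with its corner near (325,157) in the top view. The tub is at (272,190) with its tab end up, toward +x. The next step is to enlarge the area and measure.

```bash
cat > h.py <<'E'
from station import *
import cv2,numpy as np
def K(c): 
    f=210/np.tan(np.radians(c["vfov"]/2)); return np.array([[f,0,c["cx"]],[0,f,c["cy"]],[0,0,1]])
def ray(n,p):
    c=calibration(n); u=cv2.undistortPoints(np.array(p,float).reshape(-1,1,2),K(c),c["dist_coeffs"])[:,0]
    d=np.c_[u,np.ones(len(u))]@c["R"]; return -c["R"].T@c["t"],d
def plane(n,p,z):
    o,d=ray(n,p); return o+d*((z-o[2])/d[:,2:])
def proj(n,X):
    c=calibration(n); return cv2.projectPoints(np.array(X,float),cv2.Rodrigues(c["R"])[0],c["t"],K(c),c["dist_coeffs"])[0][:,0]
def crop(n,x,y,w,h,s,f):
    im=get_image(n)[:,:,::-1]; cv2.imwrite("pics/"+f,cv2.resize(im[y:y+h,x:x+w],None,fx=s,fy=s,interpolation=cv2.INTER_CUBIC)); return im
E
python3 - <<'E'
from h import *
a=crop("top",240,110,160,120,5,"t1.png"); b=crop("scene",190,180,160,120,5,"s1.png")
cv2.imwrite("pics/t1full.png",a);cv2.imwrite("pics/s1full.png",b)
E
```

```text
(no output)
```

View pics/t1.png

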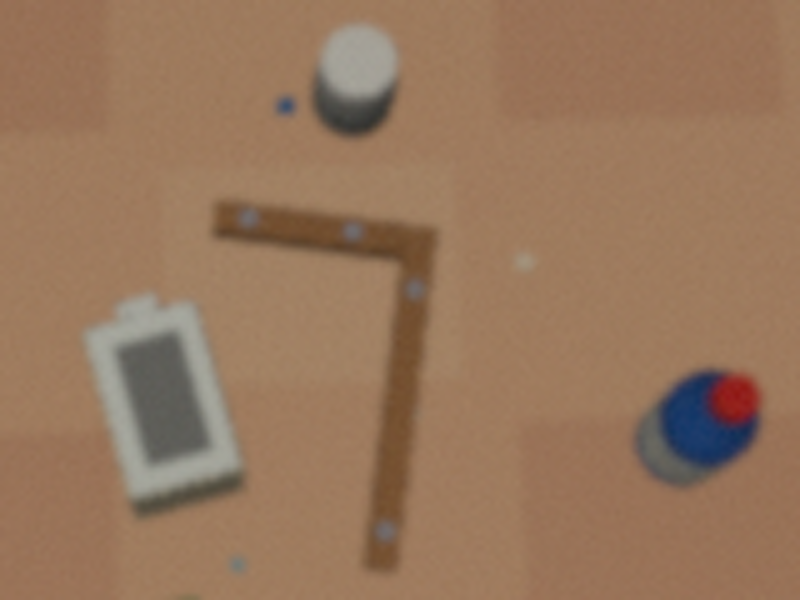

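View pics/s1.png

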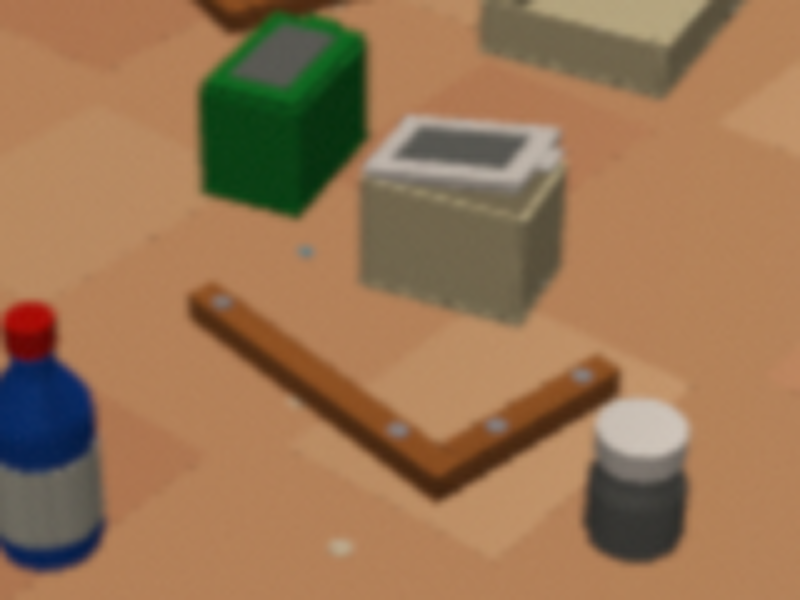

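The top view shows these crop pixels:
- Inner corner at (403,258).
- Fence ends at (365,568) and (213,236).
- Lid hinge corners at (137,500) and (241,472).

In the scene view the tub's base corners are (360,282), (521,322) and (560,262).

```bash
python3 - <<'E'
from h import *
np.set_printoptions(precision=4,suppress=True)
T=lambda p:(np.array(p,float)+.5)/5-.5+[240,110]
S=lambda p:(np.array(p,float)+.5)/5-.5+[190,180]
f=plane("top",T([(403,258),(365,568),(213,236)]),.018);print("fence",f)
d=f[0]-f[1];print("dirs x",np.degrees(np.arctan2(d[1],d[0])),np.linalg.norm(d)); e=f[2]-f[0];print(np.degrees(np.arctan2(e[1],e[0]))-90,np.linalg.norm(e))
b=plane("scene",S([(360,282),(521,322),(560,262)]),0);print("base",b)
r=plane("scene",S([(360,178),(521,216),(566,170)]),.07);print("rim",r)
fs=plane("scene",S([(437,470-23),(190+18,285),(600,353)]),.018);print("fence scene",fs)
for q in(b,r):
  d=q[1]-q[0];e=q[2]-q[1];print(np.degrees(np.arctan2(d[1],d[0])),np.linalg.norm(d),np.degrees(np.arctan2(e[1],e[0]))-90,np.linalg.norm(e),"centre",(q[0]+q[2])/2)
h=plane("top",T([(137,500),(241,472)]),.074);print("hinge",h, h.mean(0))
l=plane("top",T([(87,330),(195,303)]),.092);print("free",l,l.mean(0)); d=l.mean(0)-h.mean(0);print(np.degrees(np.arctan2(d[1],d[0])),np.linalg.norm(d))
print("jar",plane("top",T([(352,105)]),.0),"bottle",plane("top",T([(680,440)]),0), "green",plane("top",[(266,247)],.076))
E
```

```text
fence [[ 0.6569 -0.0521  0.018 ]
 [ 0.4802 -0.0229  0.018 ]
 [ 0.6731  0.0556  0.018 ]]
dirs x -9.39800475868212 0.1791474039897347
-8.556234298588592 0.10898229720257004
base [[0.5266 0.0464 0.    ]
 [0.6169 0.0737 0.    ]
 [0.6004 0.1329 0.    ]]
rim [[0.5281 0.0446 0.07  ]
 [0.6157 0.0705 0.07  ]
 [0.608  0.1218 0.07  ]]
fence scene [[ 0.6594 -0.054   0.018 ]
 [ 0.4818 -0.0271  0.018 ]
 [ 0.6778  0.0583  0.018 ]]
16.785800775456366 0.09431817268719493 15.53942119555667 0.06147943190345955 centre [0.5635 0.0897 0.    ]
16.48923496316762 0.09135144559911348 8.51548950990383 0.05184275137957346 centre [0.5681 0.0832 0.07  ]
hinge [[0.5131 0.1001 0.074 ]
 [0.5265 0.0449 0.074 ]] [0.5198 0.0725 0.074 ]
free [[0.6015 0.1237 0.092 ]
 [0.6144 0.0665 0.092 ]] [0.6079 0.0951 0.092 ]
14.388207038645872 0.09276826697518244
jar [[ 0.7564 -0.0286  0.    ]] bottle [[ 0.5503 -0.2077  0.    ]] green [[0.4149 0.1049 0.076 ]]
```

```bash
cat >> h.py <<'E'
from scipy.spatial.transform import Rotation as Ro
def rel(x,y,z,yaw):
    """target TCP pos (m), tool-x yaw deg, pointing down -> row in tool axes"""
    o=get_obs(); R=Ro.from_rotvec(o["tool_rot"])
    T=Ro.from_euler("z",yaw,degrees=True)*Ro.from_euler("x",180,degrees=True)
    return np.r_[R.inv().apply(np.array([x,y,z])-o["tool_pos"])*100,(R.inv()*T).as_rotvec()].round(3)
def st():
    o=get_obs(); Rm=Ro.from_rotvec(o["tool_rot"]).as_matrix(); print("t",o["t"],o["tool_pos"].round(4),"yaw",np.degrees(np.arctan2(Rm[1,0],Rm[0,0])).round(2),"F",o["contact_force"].round(2),"M",o["wrist_torque"].round(2),"open",o["opening"].round(4))
E
python3 -c "
from h import *
print(rel(.597,.095,.15,15.5))"; python3 -m jog '[[59.7,-53,0,0,0,0.04,255],[59.7,-53,0,0,0,0.04,255],[59.7,-53,0,0,0,0.04,255],[59.7,-53,0,0,0,0.04,255],[59.7,-53,0,0,0,0.04,255],[59.7,-53,0,0,0,0.04,255],[59.7,-53,0,0,0,0.04,255],[59.7,-53,0,0,0,0.04,255]]'; python3 -c "
from h import *
print(rel(.597,.095,.15,15.5));st()"
```

```text
[ 5.9702e+01 -5.3000e+01  8.9300e+00 -1.0000e-03 -0.0000e+00  4.4000e-02]
t: 0.87
tool_pos: [0.3624, -0.3047, 0.2392]
tool_rot: [-3.111, -0.429, -0.0]
contact_force: [0.9, -0.8, 0.5]
opening: -0.0004
[ 3.3405e+01 -3.2114e+01  8.9660e+00 -1.0000e-03 -0.0000e+00  4.0000e-03]Traceback (most recent call last):
  File "<string>", line 3, in <module>
    print(rel(.597,.095,.15,15.5));st()
                                   ~~^^
  File "h.py", line 21, in st
    o=get_obs(); Rm=Ro.from_rotvec(o["tool_rot"]).as_matrix(); print("t",o["t"],o["tool_pos"].round(4),"yaw",np.degrees(np.arctan2(Rm[1,0],Rm[0,0])).round(2),"F",o["contact_force"].round(2),"M",o["wrist_torque"].round(2),"open",o["opening"].round(4))
                                                                                                                                                                                                                                    ^^^^^^^^^^^^^^^^^^
AttributeError: 'float' object has no attribute 'round'
```

```bash
sed -i 's/o\["opening"\].round(4)/round(float(o["opening"]),4)/' h.py
python3 -m jog '[[33.4,-32.1,0,0,0,0.004,255],[33.4,-32.1,0,0,0,0.004,255],[33.4,-32.1,0,0,0,0.004,255],[33.4,-32.1,0,0,0,0.004,255],[33.4,-32.1,0,0,0,0.004,255],[33.4,-32.1,0,0,0,0.004,255],[33.4,-32.1,0,0,0,0.004,255],[33.4,-32.1,0,0,0,0.004,255]]';python3 -m jog '[[8.5,-7.3,0,0,0,0,255],[8.5,-7.3,0,0,0,0,255],[8.5,-7.3,0,0,0,0,255],[8.5,-7.3,0,0,0,0,255]]'; python3 -c "
from h import *
print(rel(.597,.095,.13,15.5));st()"
```

```text
t: 1.53
tool_pos: [0.5309, -0.0168, 0.2395]
tool_rot: [-3.112, -0.424, -0.001]
contact_force: [1.2, -0.8, 0.6]
opening: -0.0001
t: 1.87
tool_pos: [0.595, 0.0808, 0.2391]
tool_rot: [-3.109, -0.431, -0.001]
contact_force: [-0.3, -0.6, -0.1]
opening: 0.0002
[ 5.700e-01 -1.287e+00  1.091e+01 -3.000e-03 -1.000e-03  5.000e-03]
t 1.8667 [0.595  0.0808 0.2391] yaw 15.8 F [-0.26 -0.57 -0.1 ] M [ 0.02  0.04 -0.02] open 0.0002
```

```bash
python3 -m jog '[[0.6,-1.3,4,0,0,0,255],[0.6,-1.3,8,0,0,0,255],[0.6,-1.3,11.5,0,0,0,255],[0.6,-1.3,12,0,0,0,255],[0.6,-1.3,12,0,0,0,255],[0.6,-1.3,12,0,0,0,255]]'; python3 -c "
from h import *
print(rel(.597,.095,.084,15.5));st()
crop('scene',190,180,160,120,5,'s2.png')"
```

```text
t: 2.37
tool_pos: [0.598, 0.0949, 0.1206]
tool_rot: [-3.109, -0.431, -0.004]
contact_force: [1.1, -0.7, 0.3]
opening: -0.0002
[-1.010e-01 -2.900e-02  3.661e+00 -2.000e-03 -3.000e-03  5.000e-03]
t 2.3667 [0.598  0.0949 0.1206] yaw 15.77 F [ 1.15 -0.68  0.26] M [0.04 0.01 0.04] open -0.0002
```

View pics/s2.png

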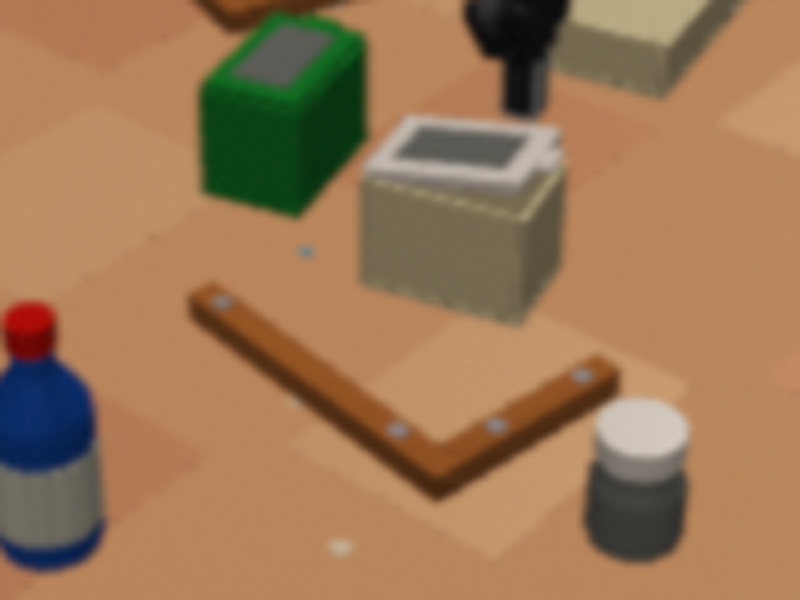

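The fingertips at crop (522,112) are right above the lid's free end, so I press down in steps.

```bash
python3 -m jog '[[0,0,1.2,0,0,0,255],[0,0,1.8,0,0,0,255],[0,0,2.4,0,0,0,255],[0,0,3.0,0,0,0,255],[0,0,3.3,0,0,0,255],[0,0,3.3,0,0,0,255],[0,0,3.3,0,0,0,255]]'; python3 -c "
from h import *
st()"
```

```text
t: 3.0
tool_pos: [0.5995, 0.095, 0.0895]
tool_rot: [-3.11, -0.431, -0.009]
contact_force: [1.2, -0.5, 2.4]
opening: -0.0003
t 3.0 [0.5995 0.095  0.0895] yaw 15.77 F [ 1.17 -0.46  2.39] M [ 0.03 -0.3  -0.04] open -0.0003
```

```bash
python3 -m jog '[[0,0,0.3,0,0,0,255],[0,0,0.5,0,0,0,255],[0,0,0.7,0,0,0,255],[0,0,0.8,0,0,0,255],[0,0,0.8,0,0,0,255],[0,0,0.8,0,0,0,255]]'; python3 -c "
from h import *
st()"
```

```text
t: 3.5
tool_pos: [0.6002, 0.0951, 0.0835]
tool_rot: [-3.11, -0.431, -0.011]
contact_force: [-1.7, 0.2, 12.4]
opening: 0.0
t 3.5 [0.6002 0.0951 0.0835] yaw 15.78 F [-1.7   0.2  12.37] M [ 0.05  0.33 -0.01] open 0.0
```

```bash
python3 -m jog '[[0,0,0.3,0,0,0,255],[0,0,0.4,0,0,0,255],[0,0,0.4,0,0,0,255],[0,0,0.4,0,0,0,255]]'; python3 -c "
from h import *
st()"; python3 -m jog '[[0,0,-2,0,0,0,255],[0,0,-6,0,0,0,100],[-3.5,0,-8,0,0,0,0],[-3.5,0,-8,0,0,0,0],[-3.5,0,-8,0,0,0,0],[-3.5,0,-8,0,0,0,0],[-3.5,0,-8,0,0,0,0],[-3.5,0,-8,0,0,0,0]]';python3 -c "
from h import *
st();a=crop('scene',190,180,160,120,5,'s3.png');b=crop('top',240,110,160,120,5,'t3.png')
cv2.imwrite('pics/s3full.png',a)"
```

```text
t: 3.83
tool_pos: [0.6009, 0.0952, 0.0832]
tool_rot: [-3.11, -0.431, -0.011]
contact_force: [-6.8, -0.7, 19.7]
opening: 0.0001
t 3.8333 [0.6009 0.0952 0.0832] yaw 15.8 F [-6.76 -0.66 19.7 ] M [-0.05  1.25 -0.  ] open 0.0001
t: 4.5
tool_pos: [0.566, 0.0855, 0.1605]
tool_rot: [-3.11, -0.431, -0.005]
contact_force: [-0.4, 0.7, -0.3]
opening: 0.0832
t 4.5 [0.566  0.0855 0.1605] yaw 15.8 F [-0.36  0.65 -0.3 ] M [-0.02 -0.   -0.05] open 0.0832
```

View pics/s3.png

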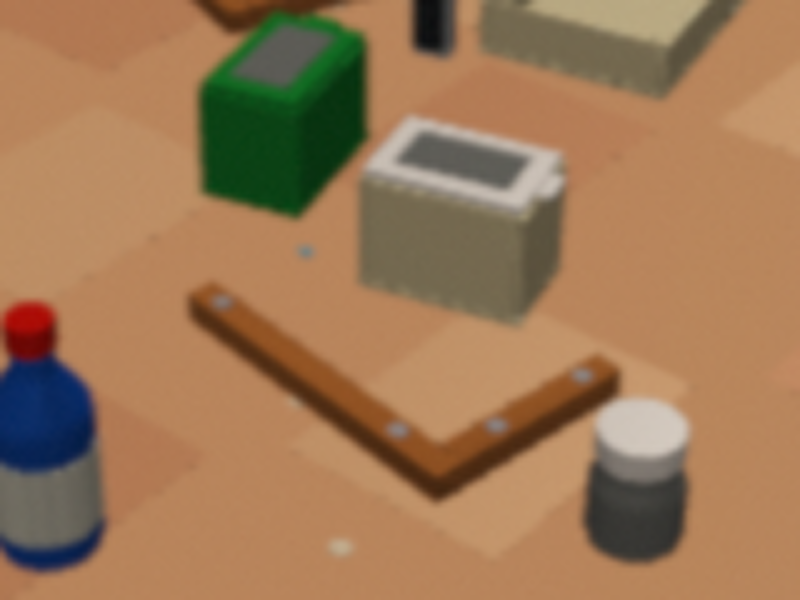

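The lid now lies flat on the rim all round and the tub hasn't moved. I measure its centre from the lid's top corners: (366,168), (522,207), (563,157) and (408,118).

```bash
python3 - <<'E'
from h import *
np.set_printoptions(precision=4,suppress=True)
S=lambda p:(np.array(p,float)+.5)/5-.5+[190,180]
r=plane("scene",S([(366,168),(522,207),(563,157),(408,118)]),.076);print(r,r.mean(0))
d=r[1]-r[0]+r[2]-r[3];print(np.degrees(np.arctan2(d[1],d[0])),np.linalg.norm(d)/2); d=r[3]-r[0]+r[2]-r[1];print(np.degrees(np.arctan2(d[1],d[0]))-90,np.linalg.norm(d)/2)
print(rel(.564,.086,.053,15.5))
E
```

```text
[[0.5302 0.0471 0.076 ]
 [0.6162 0.0703 0.076 ]
 [0.6044 0.1235 0.076 ]
 [0.5153 0.1012 0.076 ]] [0.5665 0.0855 0.076 ]
14.561434328450064 0.09050514542525441
13.965510335866583 0.0553315272832953
[-0.267 -0.095 10.819 -0.001 -0.004  0.005]
```

View pics/t3.png

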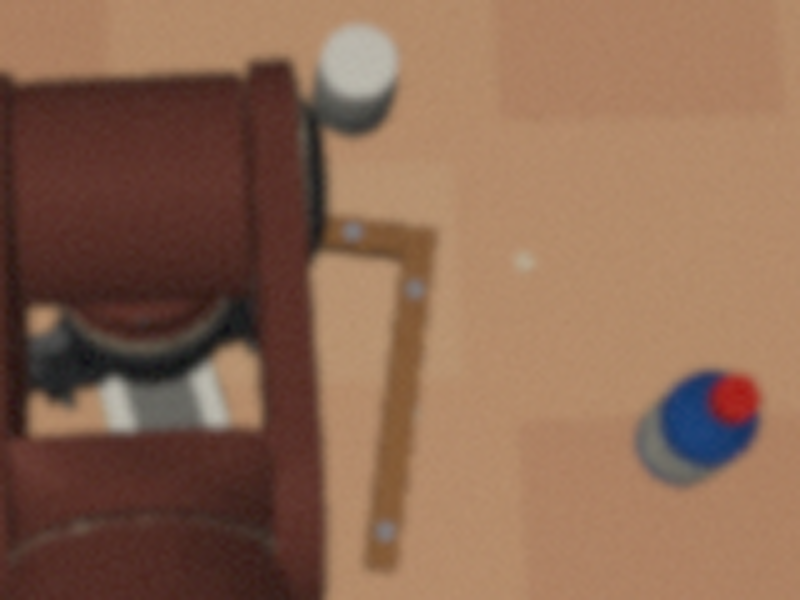

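The arm hides the tub in the top view. The jaws are already centred over the lid, so I descend, grip, and check the forces.

```bash
python3 -m jog '[[0,0,4,0,0,0.012,0],[0,0,7,0,0,0.012,0],[0,0,9,0,0,0.012,0],[0,0,9,0,0,0.012,0]]'; python3 -m jog '[[0,0,1.5,0,0,0,0],[0,0,3,0,0,0,0],[0,0,3.5,0,0,0,0],[0,0,3.5,0,0,0,0],[0,0,3.5,0,0,0,0]]'; python3 -c "
from h import *
st()"
```

```text
t: 4.93
tool_pos: [0.5624, 0.0857, 0.0646]
tool_rot: [-3.111, -0.413, 0.012]
contact_force: [-0.4, 0.1, -0.3]
opening: 0.0854
t: 5.35
tool_pos: [0.563, 0.0858, 0.0307]
tool_rot: [-3.111, -0.413, 0.01]
contact_force: [0.0, -0.1, 0.9]
opening: 0.0856
t 5.35 [0.563  0.0858 0.0307] yaw 15.12 F [ 0.03 -0.05  0.9 ] M [ 0.    0.01 -0.04] open 0.0856
```

```bash
python3 -m jog '[[0.2,0,-0.4,0,0,0,0],[0.2,0,-0.4,0,0,0,120],[0.2,0,-0.4,0,0,0,180],[0.2,0,-0.4,0,0,0,180],[0.2,0,-0.4,0,0,0,180],[0.2,0,-0.4,0,0,0,180]]' 50; python3 -c "
from h import *
st();print(rel(.600,.03,.034,-9),rel(.6156,-.0139,.034,-9))"
```

```text
t: 5.85
tool_pos: [0.5667, 0.0864, 0.0369]
tool_rot: [-3.111, -0.413, 0.004]
contact_force: [-0.6, 0.8, 7.4]
opening: 0.0634
t 5.85 [0.5667 0.0864 0.0369] yaw 15.11 F [-0.62  0.76  7.41] M [ 0.    0.06 -0.01] open 0.0634
[ 1.743e+00  6.315e+00  2.700e-01 -3.000e-03  3.000e-03  4.210e-01] [ 2.104e+00  1.096e+01  2.550e-01 -3.000e-03  3.000e-03  4.210e-01]
```

```bash
python3 -m jog '[[0.2,2,-0.1,0,0,0.1,180],[0.4,4,-0.1,0,0,0.2,180],[0.7,6,-0.1,0,0,0.3,180],[1.0,7.5,-0.1,0,0,0.38,180],[1.1,8.3,-0.1,0,0,0.42,180],[1.1,8.3,-0.1,0,0,0.42,180],[1.1,8.3,-0.1,0,0,0.42,180]]'; python3 -c "
from h import *
st();a=crop('scene',190,180,160,120,5,'s4.png')"
```

```text
t: 6.43
tool_pos: [0.5985, 0.0089, 0.0371]
tool_rot: [-3.13, 0.245, 0.006]
contact_force: [-0.5, 0.7, -2.0]
opening: 0.0636
t 6.4333 [0.5985 0.0089 0.0371] yaw -8.94 F [-0.54  0.67 -1.98] M [-0.03 -0.07 -0.04] open 0.0636
```

View pics/s4.png

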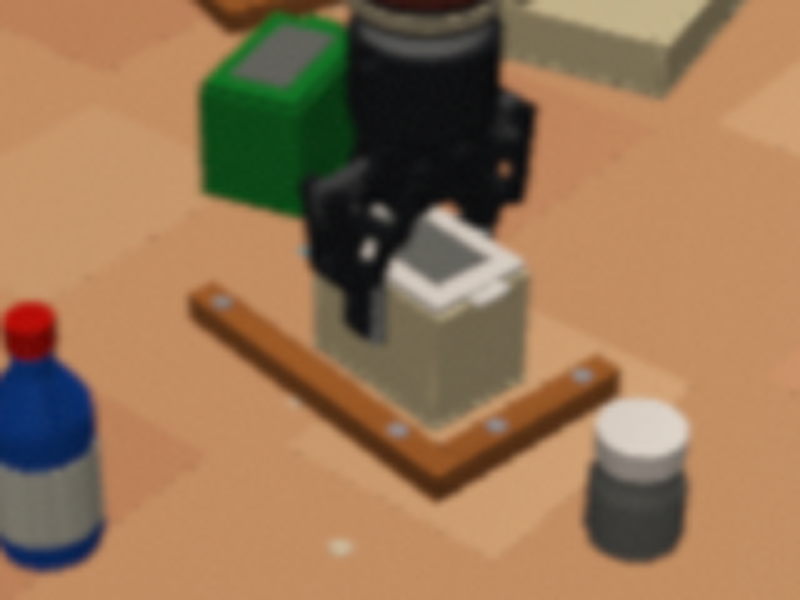

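The tub is gripped, upright and about 20 mm clear of both fences. Next, move it in gently.

```bash
python3 -m jog '[[0.5,0.7,0.05,0,0,0,180],[1.0,1.4,0.08,0,0,0,180],[1.0,1.7,0.08,0,0,0,180],[1.0,1.9,0.08,0,0,0,180],[1.0,1.9,0.08,0,0,0,180],[1.0,1.9,0.08,0,0,0,180]]'; python3 -c "
from h import *
st()"
```

```text
t: 6.98
tool_pos: [0.6063, -0.0105, 0.037]
tool_rot: [-3.128, 0.244, 0.002]
contact_force: [3.2, 3.8, 1.4]
opening: 0.0632
t 6.9833 [ 0.6063 -0.0105  0.037 ] yaw -8.93 F [3.2  3.8  1.38] M [ 0.66 -0.46 -0.16] open 0.0632
```

```bash
python3 -m jog '[[0,0.2,0,0,0,0,180],[0,0.4,0,0,0,0,180],[0,0.4,0,0,0,0,180],[0,0.4,0,0,0,0,180]]'; python3 -c "
from h import *
st()"
```

```text
t: 7.32
tool_pos: [0.6064, -0.0109, 0.0372]
tool_rot: [-3.121, 0.247, -0.0]
contact_force: [4.0, 13.5, 1.2]
opening: 0.0636
t 7.3167 [ 0.6064 -0.0109  0.0372] yaw -9.04 F [ 3.96 13.45  1.16] M [ 2.38 -0.49 -0.5 ] open 0.0636
```

```bash
python3 -m jog '[[0.4,0.25,0,0,0,0,180],[0.8,0.25,0,0,0,0,180],[1.1,0.25,0,0,0,0,180],[1.3,0.25,0,0,0,0,180],[1.3,0.25,0,0,0,0,180],[1.3,0.25,0,0,0,0,180]]'; python3 -c "
from h import *
st()"
```

```text
t: 7.82
tool_pos: [0.6178, -0.0128, 0.0374]
tool_rot: [-3.116, 0.248, 0.005]
contact_force: [-2.9, 9.8, 5.1]
opening: 0.0634
t 7.8167 [ 0.6178 -0.0128  0.0374] yaw -9.1 F [-2.95  9.78  5.11] M [ 1.51  0.48 -0.49] open 0.0634
```

```bash
python3 -m jog '[[0.3,0.3,0,0,0,0,180],[0.6,0.4,0,0,0,0,180],[0.8,0.4,0,0,0,0,180],[0.8,0.4,0,0,0,0,180],[0.8,0.4,0,0,0,0,180]]'; python3 -c "
from h import *
st();print(get_obs()['tool_rot'])"
```

```text
t: 8.23
tool_pos: [0.6183, -0.0131, 0.038]
tool_rot: [-3.108, 0.247, 0.036]
contact_force: [-28.3, 16.7, 27.1]
opening: 0.0636
t 8.2333 [ 0.6183 -0.0131  0.038 ] yaw -9.07 F [-28.34  16.72  27.09] M [ 2.46  3.93 -0.37] open 0.0636
[-3.10826448  0.24691325  0.03620121]
```

```bash
python3 -c "
from h import *
o=get_obs();print(Ro.from_rotvec(o['tool_rot']).as_matrix()[:,2], rel(*o['tool_pos'],-9.07))
a=crop('scene',190,180,160,120,5,'s5.png');b=crop('top',240,110,160,120,5,'t5.png')"
```

```text
[-0.0212943   0.0250877  -0.99945843] [ 0.     0.     0.    -0.021  0.025 -0.   ]
```

View pics/s5.png

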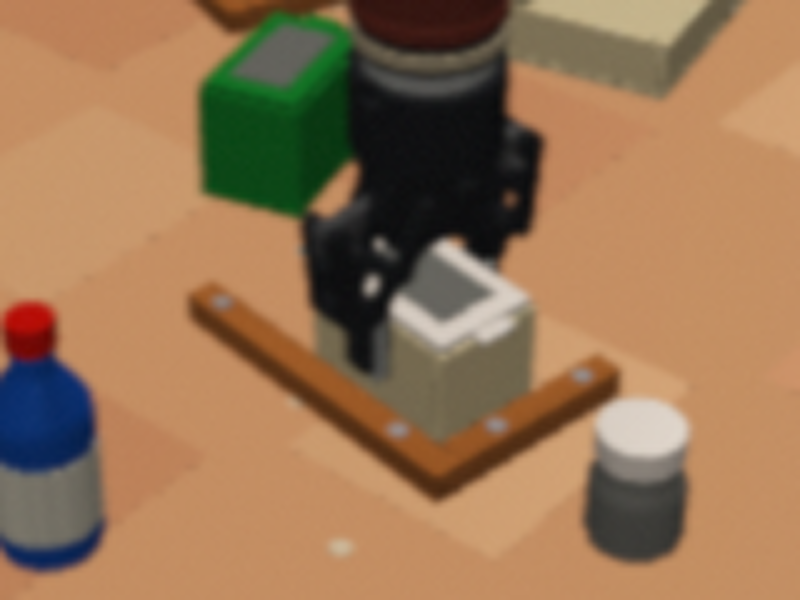

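The tub is in the corner, but the pushing has leaned the tool (and tub) by about 1.3° towards the fences. I counter-rotate it upright while keeping the push.

```bash
python3 -m jog '[[0.3,0.3,0,-0.03,0.035,0,180],[0.3,0.3,0,-0.03,0.035,0,180],[0.3,0.3,0,-0.03,0.035,0,180],[0.3,0.3,0,-0.03,0.035,0,180],[0.3,0.3,0,-0.03,0.035,0,180]]'; python3 -c "
from h import *
st();o=get_obs();print(rel(*o['tool_pos'],-9.07))"
```

```text
t: 8.75
tool_pos: [0.618, -0.0125, 0.0371]
tool_rot: [3.13, -0.25, 0.003]
contact_force: [-7.1, 13.2, 6.8]
opening: 0.0634
t 8.75 [ 0.618  -0.0125  0.0371] yaw -9.13 F [-7.06 13.22  6.77] M [ 2.54  1.06 -0.23] open 0.0634
[ 0.     0.     0.     0.002 -0.002 -0.001]
```

```bash
python3 -m jog '[[0.3,0.3,0,-0.01,0.012,0,180],[0.5,0.4,0,-0.01,0.017,0,180],[0.6,0.5,0,-0.012,0.02,0,180],[0.6,0.5,0,-0.012,0.02,0,180],[0.6,0.5,0,-0.012,0.02,0,180],[0.6,0.5,0,-0.012,0.02,0,180],[0.6,0.5,0,-0.012,0.02,0,180],[0.6,0.5,0,-0.012,0.02,0,180]]'; python3 -c "
from h import *
st();o=get_obs();print(rel(*o['tool_pos'],-9.07))"
```

```text
t: 9.42
tool_pos: [0.6182, -0.0126, 0.037]
tool_rot: [3.126, -0.25, 0.01]
contact_force: [-17.3, 17.6, 17.3]
opening: 0.0634
t 9.4167 [ 0.6182 -0.0126  0.037 ] yaw -9.16 F [-17.31  17.59  17.32] M [ 3.85  2.7  -0.11] open 0.0634
[ 0.     0.     0.     0.005 -0.007 -0.002]
```

```bash
python3 -m jog '[[0.6,0.5,0,-0.004,0.008,0,180],[0.6,0.5,0,-0.004,0.008,0,180],[0.6,0.5,0,-0.004,0.008,0,180],[0.6,0.5,0,-0.004,0.008,0,180],[0.6,0.5,0,-0.004,0.008,0,180],[0.6,0.5,0,-0.004,0.008,0,180],[0.6,0.5,0,-0.004,0.008,0,180],[0.6,0.5,0,-0.004,0.008,0,180]]'; python3 -c "
from h import *
st();o=get_obs();print(rel(*o['tool_pos'],-9.07))
a=crop('scene',220,200,112,84,7,'s6.png');b=crop('top',260,120,112,84,7,'t6.png');st()"
```

```text
t: 10.08
tool_pos: [0.6182, -0.0128, 0.037]
tool_rot: [3.132, -0.251, -0.001]
contact_force: [-20.9, 19.4, 19.1]
opening: 0.0636
t 10.0833 [ 0.6182 -0.0128  0.037 ] yaw -9.17 F [-20.9   19.4   19.13] M [ 3.44  2.54 -0.19] open 0.0636
[ 0.     0.     0.     0.     0.    -0.002]
t 10.1833 [ 0.6182 -0.0128  0.037 ] yaw -9.17 F [-19.84  17.6   17.96] M [ 3.46  2.49 -0.14] open 0.0636
```

View pics/s6.png

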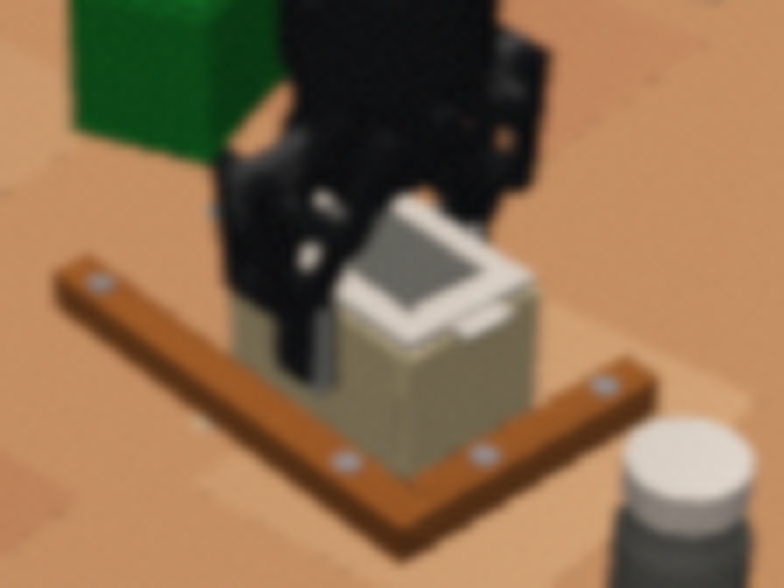

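View pics/t6.png

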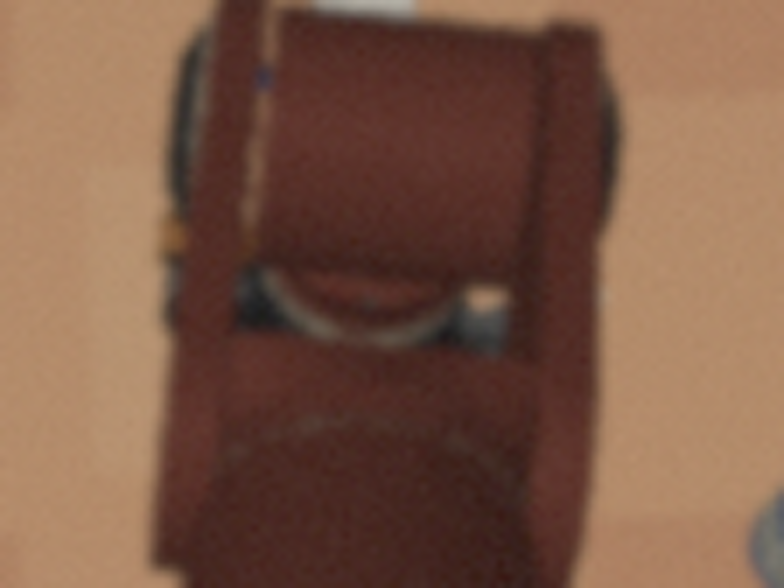

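Both views fit the tub seated in the corner: the near edge meets the inner corner at (407,480) and the lid lies flat. As a flushness test, I command small yaw turns each way. A flush tub should resist both.

```bash
python3 -m jog '[[0.6,0.5,0,-0.004,0.008,0.03,180],[0.6,0.5,0,-0.004,0.008,0.03,180],[0.6,0.5,0,-0.004,0.008,0.03,180],[0.6,0.5,0,-0.004,0.008,0.03,180],[0.6,0.5,0,-0.004,0.008,0.03,180]]'; python3 -c "
from h import *
st()"; python3 -m jog '[[0.6,0.5,0,-0.004,0.008,-0.03,180],[0.6,0.5,0,-0.004,0.008,-0.03,180],[0.6,0.5,0,-0.004,0.008,-0.03,180],[0.6,0.5,0,-0.004,0.008,-0.03,180],[0.6,0.5,0,-0.004,0.008,-0.03,180]]'; python3 -c "
from h import *
st();o=get_obs();print(rel(*o['tool_pos'],-9.07))"
```

```text
t: 10.6
tool_pos: [0.6185, -0.0126, 0.0372]
tool_rot: [-3.124, 0.289, 0.011]
contact_force: [-17.7, 19.9, 18.0]
opening: 0.0634
t 10.6 [ 0.6185 -0.0126  0.0372] yaw -10.58 F [-17.71  19.85  17.97] M [3.26 2.51 1.26] open 0.0634
t: 11.02
tool_pos: [0.6192, -0.0131, 0.0374]
tool_rot: [-3.124, 0.242, 0.019]
contact_force: [-17.3, 18.6, 17.1]
opening: 0.0637
t 11.0167 [ 0.6192 -0.0131  0.0374] yaw -8.85 F [-17.33  18.55  17.12] M [ 2.91  2.23 -0.23] open 0.0637
[ 0.     0.     0.    -0.007  0.013  0.004]
```

```bash
python3 -m jog '[[0.6,0.5,0,-0.012,0.022,-0.03,180],[0.6,0.5,0,-0.012,0.022,-0.03,180],[0.6,0.5,0,-0.012,0.022,-0.03,180],[0.6,0.5,0,-0.012,0.022,-0.03,180],[0.6,0.5,0,-0.012,0.022,-0.03,180]]'; python3 -c "
from h import *
st();o=get_obs();print(rel(*o['tool_pos'],-9.07))"
```

```text
t: 11.43
tool_pos: [0.6198, -0.0128, 0.0373]
tool_rot: [-3.129, 0.201, 0.006]
contact_force: [-15.7, 19.2, 17.5]
opening: 0.0633
t 11.4333 [ 0.6198 -0.0128  0.0373] yaw -7.36 F [-15.66  19.21  17.54] M [ 3.25  2.57 -1.36] open 0.0633
[ 0.     0.     0.    -0.006  0.005  0.03 ]
```

Resistance is about equal both ways, with Mz crossing zero near -9.05°, so the tub was seating on the fences. I return to that yaw, press again and hold.

```bash
python3 -m jog '[[0.6,0.5,0,-0.009,0.012,0.029,180],[0.6,0.5,0,-0.009,0.012,0.029,180],[0.6,0.5,0,-0.009,0.012,0.029,180],[0.6,0.5,0,-0.009,0.012,0.029,180],[0.6,0.5,0,-0.009,0.012,0.029,180]]'; python3 -c "
from h import *
st();o=get_obs();print(rel(*o['tool_pos'],-9.07))"
```

```text
t: 11.85
tool_pos: [0.6203, -0.0133, 0.0371]
tool_rot: [-3.128, 0.244, 0.01]
contact_force: [-17.1, 18.0, 16.5]
opening: 0.0634
t 11.85 [ 0.6203 -0.0133  0.0371] yaw -8.92 F [-17.13  18.01  16.47] M [2.73 2.44 0.2 ] open 0.0634
[ 0.     0.     0.    -0.004  0.007  0.003]
```

```bash
python3 -m jog '[[0.6,0.5,0.05,-0.013,0.017,0.002,180],[0.6,0.5,0.05,-0.013,0.017,0.002,180],[0.6,0.5,0.05,-0.013,0.017,0.002,180],[0.6,0.5,0.05,-0.013,0.017,0.002,180],[0.6,0.5,0.05,-0.013,0.017,0.002,180],[0.6,0.5,0.05,-0.013,0.017,0.002,180],[0.6,0.5,0.05,-0.013,0.017,0.002,180],[0.6,0.5,0.05,-0.013,0.017,0.002,180]]'; python3 -c "
from h import *
st();o=get_obs();print(rel(*o['tool_pos'],-9.07))
for i in range(10): get_image('scene')
st();crop('scene',220,200,112,84,7,'s7.png')"
```

```text
t: 12.52
tool_pos: [0.6203, -0.0132, 0.037]
tool_rot: [3.132, -0.244, -0.009]
contact_force: [-20.1, 18.9, 19.7]
opening: 0.0634
t 12.5167 [ 0.6203 -0.0132  0.037 ] yaw -8.92 F [-20.14  18.95  19.74] M [3.3  2.87 0.33] open 0.0634
[0.    0.    0.    0.001 0.006 0.003]
t 13.0167 [ 0.6202 -0.0132  0.037 ] yaw -8.92 F [-20.54  19.88  20.73] M [3.43 2.86 0.41] open 0.0635
```

View pics/s7.png

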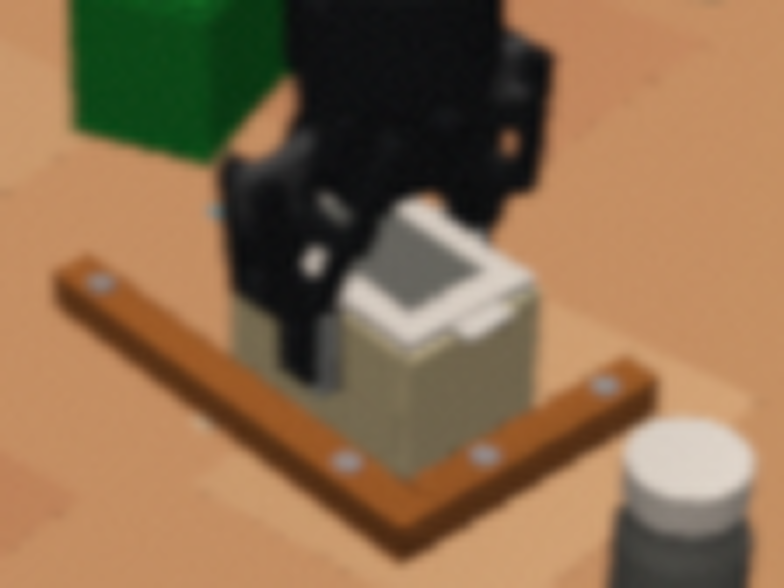

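The tub sits exactly as before, with its near edge in the corner at (407,480). The wiggle only slid the pads about 2 mm along it. The forces hold steady, so I'm handing in.

```bash
python3 -c "
from station import *
print(finish_job())"
```

```text
the job is handed in; nothing more can be done
None
```

The job is handed in. The lid is shut, and the tub is in the corner of the right-hand stop, still gripped and pressed against both fences. The clock stood at about 13 s of the 51 s.

**Lid:** I pressed it shut with about 20 N near its free end while the tub stood in the open. The picture afterwards showed it level on the rim, and the tub had not moved.

**Placing:** I gripped the tub across its width with 50 N, turned it about 24°, and slid it against the long fence and then the short one.

**Last checks:**
- **Push:** about 20 N against each fence and 20 N downward, steady over 0.5 s.
- **Uprightness:** the tool was within 0.4° of vertical. The tub's own tilt can't be resolved that finely in the pictures.
- **Flushness:** small test turns met about equal resistance both ways, and the last picture shows the tub's near edge in the inner corner.

**What went less well:**
- The first hard push leaned the tool about 1.9° towards the fences. I corrected it.
- The test turns slid the pads about 2 mm along the tub, leaving a small turning moment of about 0.4 Nm. The tub looked unmoved.
- The arm hid the tub in the top view, so the final check rests on the scene camera and the force readings.

I did not touch the bottle, jar or tray. The jar still looked in place in the last picture, but I did not check all three again at the end.

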